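# Gauge the printed rod holders

### The arm

A 6-joint arm with a two-finger parallel gripper is mounted at the origin on the work surface. World frame = base frame: x ahead of the robot, y to its left, z up, the work surface at z = 0. Lengths are in m, angles in rad, forces in N, time in s.
With the tool pointing down it reaches from about 0.325 to 0.9 m from the base axis. Payload 6.1 kg.
Tool frame: the origin (TCP) lies at the very end of the fingers, on their centre line; the grasp point (between the pads) lies 19 mm behind it; z points along the fingers, y is the line along which they close (so a half turn about z gives the same grasp; the last joint's range is limited). The gripper opens to 87 mm and grips with 3 to 60 N. Pads are 19 mm wide; open, the fingers measure 117 mm over their backs; the gripper's body (75 mm by 190 mm) begins 51 mm behind the grasp point.
Start: joints at [-1.265, 0.22, 1.526, -0, 1.395, -0.126], TCP at [0.262, -0.568, 0.223] pointing down, gripper open.
Joint ranges: [-2.98, 2.98], [-0.91, 2.08], [0.09, 2.57], [-1.24, 4.39], [0.2, 2.65], [-2.68, 2.68]. Speed limits (rad/s): [2.57, 2.57, 3.01, 3.14, 3.14, 3.14].

### API

Orientations are given as a rotation vector (axis times angle).
In Python, from plant import observe, get_image, calibration, close_job gives the robot as it stands. The module is installed in compiled form; this text tells all that it offers.
- The arm moves only by the tool drive_tool, never from a script. Its argument "rows" is a list of rows, each an object with "xyz": the shift along the world's x, y, z normalised to -1 to 1, where 1 is 200 mm, a list of three; "turn": the turn, a rotation vector about the world's x, y, z normalised to -1 to 1, where 1 is 360 degrees, a list of three; "grip": the opening, from 0 (shut) to 1 (fully open). A call has 1 to 10 rows; each row shifts and turns the commanded pose from where the row before left it; what a row does not reach is not made up. A row lasts 1/10 s, in which the tool goes at most 50 mm and 8.59 degrees, less where a joint would pass 70% of its speed; a pose out of reach is approached as far as the arm can. A call with a number of a shift or a turn outside -1 to 1 is refused whole. A call with a gripper value outside its range is refused whole. The fingers move at their own pace and stop on an object; "force" is the grip in N (left out, the last holds). Time passes only in rows, so rows that do not move let the fingers close. It gives the time, the measured TCP pose, the force, the opening and the grip force at its end, in the units of the state.
- observe(): the state, without advancing time (a new reading comes with each control period).
- get_image(name): name is "side" or "top" or "wrist"; returns the picture (384x512x3 uint8, blue, green, red); there is no depth.
- calibration(name): a dict with "K" (3x3 intrinsics, pixels), "origin" and "rotation" of the camera in the world. Camera axes: x right, y up, looking along -z (the intrinsics and any distortion apply to the point x, -y, -z); pixel columns grow to the right and rows downward; lengths in m; the calibration is good to about 2 mm. A picture is of the moment at which its call begins: read the wrist's pose just before it. calibration takes no time and is no camera call; for the wrist camera it gives the pose at the moment of the call.
- close_job(): hands the job in; it is judged then, once.
The state is a dict: "time_s": time; "qpos": joint angles; "joint_velocities": joint speeds; "joint_efforts": joint torques, N m; "eef_pos": TCP position; "tcp_rot": TCP orientation; "force": force on the tool from outside, world axes, zero at the start; "torque": the same for the moment, N m; "grip_width": opening from 0.0 (shut) to 1.0 (fully open); "gripper_force": force on a finger pad.
Only numpy, scipy, OpenCV 4.12 (cv2) and the standard library are available. Lean on these libraries where they do the work, as an engineer would, in place of code of your own. Each camera call takes 0.05 s, during which the arm holds its last target. There are 200 camera calls.

### The job

One of the two printed rod holders on the print bed has come out with a tight bore. With both still standing on the bed, hold the plug gauge and try it gently in the bores until you have felt it come to a firm stop, under a light push and never rammed, in the tight one; then press it home in the good one until its collar rests on the holder, and leave it there. Then put the tight holder in the scrap bin; the good one stays on the bed, and the other printed pieces stay where they are.

Things in the scene. Friction and masses are not known exactly. Their poses are not given: they have to be found in the camera images.
- gauge: Plug gauge: steel pin 16 mm in diameter, 34 mm long, tip chamfered 2 mm; collar 28 mm in diameter, 34 to 39 mm above the tip; aluminium handle 20 mm in diameter, 39 to 84 mm above the tip. 0.09 kg. Origin: centre of the tip; z up along the handle. Starts hanging in the stand by its collar. Fully home, its collar rests on the holder and its tip is 10 mm above the holder's underside.
- holder_a: Printed red plastic rod holder: block 46 x 46 mm, 44 mm tall, vertical round bore, two screw ears (6 mm thick) at its foot on its +y and -y sides (74 mm over the ears; the x faces are plain, 46 mm apart). About 0.15 kg, loose on the plate. Origin: centre of its underside; z up along the bore. holder_a and holder_b look alike; either may be the tight one, the names tell nothing.
- holder_b: Printed red plastic rod holder: block 46 x 46 mm, 44 mm tall, vertical round bore, two screw ears (6 mm thick) at its foot on its +y and -y sides (74 mm over the ears; the x faces are plain, 46 mm apart). About 0.15 kg, loose on the plate. Origin: centre of its underside; z up along the bore. holder_a and holder_b look alike; either may be the tight one, the names tell nothing.
- holder_a_mouth (a point): Centre of the bore's mouth, 44 mm above the holder's underside. The bore is 17 mm wide, without a chamfer, for 12 mm; from 16 mm below the mouth a captive liner (0.5 mm of play) lines it. In the good holder the liner is 19 mm wide and the gauge goes fully home; in the tight one 12 mm, and the gauge stops 16 mm deep, 18 mm short of home.
- holder_b_mouth (a point): Centre of the bore's mouth, 44 mm above the holder's underside. The bore is 17 mm wide, without a chamfer, for 12 mm; from 16 mm below the mouth a captive liner (0.5 mm of play) lines it. In the good holder the liner is 19 mm wide and the gauge goes fully home; in the tight one 12 mm, and the gauge stops 16 mm deep, 18 mm short of home.
- plate: The bare aluminium plate of the print bed, 220 x 220 mm, 6 mm thick, its upper face about 40 mm above the table. Origin: centre of its lower face, z up. It rides on springs: rigid up to about 5 N of push, then it gives about 0.25 mm a newton, to a stop 3 mm down. The holders stand on it; more than 20 N of a holder against the plate counts as ramming.
- stand: Fixed dark wooden gauge stand, 64 x 64 mm and 40 mm tall, with a vertical 20 mm hole in its middle in which the gauge hangs. Origin: centre of its underside.
- bin: Fixed scrap bin, grey plastic open box, 160 x 160 mm outside, 50 mm tall, walls 4 mm, floor about 4 mm thick. Origin: centre of its underside, on the table.
- chain: A bystander, to be left where it is: black printed chain strip 150 mm long (its y), 18 mm wide, 10 mm high, lying on the robot's side of the plate, about 25 mm in from the edge. Origin: centre of its underside.
- owl: A bystander, to be left where it is: red printed owl figure, 74 mm tall, on the table beside the bed. Origin: centre of its underside.
- tower: A bystander, to be left where it is: red printed lattice tower, 98 mm tall, 61 mm wide at the foot, on the table beside the bed. Origin: centre of its underside.
There are look-alikes about, which are no part of the job. Leave any turquoise, white or yellow look-alike of the holder_a alone.

How it is judged:
On the way, in this order (a step that is already met when the one before it is completed fails the run):
1. with both holders standing on the plate, the gauge, held, is stopped part way down the tight bore and pushed lightly on it (holder on plate over 4 N) (((horizontal distance between gauge and holder_a below 0.004 m and z of gauge in the frame of holder_a between 0.022 and 0.033 m and contact force between holder_a and plate above 4 N) or (horizontal distance between gauge and holder_b below 0.004 m and z of gauge in the frame of holder_b between 0.022 and 0.033 m and contact force between holder_b and plate above 4 N)) and z of holder_a in the frame of plate between 0.003 and 0.009 m and angle between each of holder_a, holder_b's own z axis and vertical below 0.08 rad and x of holder_a in the frame of plate between -0.11 and 0.11 m and y of holder_a in the frame of plate between -0.11 and 0.11 m and z of holder_b in the frame of plate between 0.003 and 0.009 m and x of holder_b in the frame of plate between -0.11 and 0.11 m and y of holder_b in the frame of plate between -0.11 and 0.11 m and contact force between the fingers and gauge above 0.5 N), for 0.1 s.
2. with both holders standing on the plate, the gauge, held, is fully home in one of them (((horizontal distance between gauge and holder_a below 0.004 m and z of gauge in the frame of holder_a between 0.006 and 0.0125 m and angle between the z axis of gauge and the z axis of holder_a, either way round below 0.12 rad) or (horizontal distance between gauge and holder_b below 0.004 m and z of gauge in the frame of holder_b between 0.006 and 0.0125 m and angle between the z axis of gauge and the z axis of holder_b, either way round below 0.12 rad)) and z of holder_a in the frame of plate between 0.003 and 0.009 m and angle between each of holder_a, holder_b's own z axis and vertical below 0.08 rad and x of holder_a in the frame of plate between -0.11 and 0.11 m and y of holder_a in the frame of plate between -0.11 and 0.11 m and z of holder_b in the frame of plate between 0.003 and 0.009 m and x of holder_b in the frame of plate between -0.11 and 0.11 m and y of holder_b in the frame of plate between -0.11 and 0.11 m and contact force between the fingers and gauge above 0.5 N), for 0.1 s.
At the end, for the whole second after the job is handed in: The gauge is fully home in one holder (collar within 2.5 mm of its top, axis within 4 mm and 0.12 rad of the bore's), that holder stands upright on the plate, and the other holder lies at rest inside the scrap bin ((((horizontal distance between gauge and holder_a below 0.004 m and z of gauge in the frame of holder_a between 0.006 and 0.0125 m and angle between the z axis of gauge and the z axis of holder_a, either way round below 0.12 rad) and (z of holder_a in the frame of plate between 0.003 and 0.009 m and angle between holder_a's own z axis and vertical below 0.08 rad and x of holder_a in the frame of plate between -0.11 and 0.11 m and y of holder_a in the frame of plate between -0.11 and 0.11 m) and (x of holder_b in the frame of bin between -0.075 and 0.075 m and y of holder_b in the frame of bin between -0.075 and 0.075 m and height (world z) of holder_b below 0.045 m and linear speed of holder_b below 0.02 m/s) and linear speed of gauge below 0.02 m/s) or ((horizontal distance between gauge and holder_b below 0.004 m and z of gauge in the frame of holder_b between 0.006 and 0.0125 m and angle between the z axis of gauge and the z axis of holder_b, either way round below 0.12 rad) and (z of holder_b in the frame of plate between 0.003 and 0.009 m and angle between holder_b's own z axis and vertical below 0.08 rad and x of holder_b in the frame of plate between -0.11 and 0.11 m and y of holder_b in the frame of plate between -0.11 and 0.11 m) and (x of holder_a in the frame of bin between -0.075 and 0.075 m and y of holder_a in the frame of bin between -0.075 and 0.075 m and height (world z) of holder_a below 0.045 m and linear speed of holder_a below 0.02 m/s) and linear speed of gauge below 0.02 m/s))); the robot touches nothing.
It fails at once if a holder is pressed against the plate with more than 20 N (the gauge was rammed) (contact force between any of holder_a, holder_b and plate above 20 N).
It fails at once if a bystander (chain, owl or tower) was moved by more than 30 mm (distance of any of chain, owl, tower from where it was at the start of the episode above 0.03 m).
It also fails if it takes over 72 s, if anything falls off the work surface, if the arm or the gripper's body presses on something with over 40 N, if the wrist force passes 120 N, or if a joint passes its speed limit or range.

## Working session

There is one attempt and no reset: what is moved stays moved. The work goes in short steps, Python scripts to look and compute and a tool call to move; the robot and the scene stay as the last step left them, time stands still between calls to the robot, and variables do not carry over. Pictures are saved under pics/ and viewed, at most 10 in all, crops included, and the job is handed in when it is done.

Besides the shell and the picture viewer there is one more tool, called after "Request:" as a command line: name --argument value ..., lists and objects as JSON in quotes. drive_tool: Moves the arm, as the interface text tells. Its arguments: {"type":"object","properties":{"rows":{"type":"array"},"force":{"type":"number"}},"required":["rows"]}

```bash
mkdir -p pics; cat > h.py <<'E'
import numpy as np, cv2
from plant import observe, get_image, calibration, close_job
def ray(c,u,v):
    K=np.array(c["K"]);R=np.array(c["rotation"]);o=np.array(c["origin"])
    p=np.linalg.inv(K)@[u,v,1]; return o,R@np.array([p[0],-p[1],-p[2]])
def onz(c,u,v,z):
    o,d=ray(c,u,v); return o+d*(z-o[2])/d[2]
def pix(c,P):
    K=np.array(c["K"]);R=np.array(c["rotation"]);q=R.T@(np.array(P)-np.array(c["origin"]))
    p=K@[q[0],-q[1],-q[2]]; return p[:2]/p[2]
def snap(n,f):
    c=calibration(n); i=get_image(n); cv2.imwrite(f,i); return c,i
E
python3 - <<'E'
from h import *
s=observe();print({k:np.round(v,3) for k,v in s.items()})
for n in("top","side"):
    c,i=snap(n,f"pics/{n}0.png");print(n,{k:np.round(v,3).tolist() for k,v in c.items()})
E
```

```text
{'time_s': np.float64(0.0), 'qpos': array([-1.265,  0.221,  1.528,  0.   ,  1.395, -0.126]), 'joint_velocities': array([-0.001,  0.001, -0.001, -0.   ,  0.   ,  0.001]), 'joint_efforts': array([-1.0000e-03, -4.9461e+01, -3.8738e+01,  7.0000e-02,  5.7000e-02,
       -0.0000e+00]), 'eef_pos': array([ 0.261, -0.567,  0.221]), 'tcp_rot': array([-3.067, -0.673,  0.   ]), 'force': array([-0.036, -0.917, -0.311]), 'torque': array([-0.03 , -0.011, -0.024]), 'gripper_force': np.float64(0.0), 'grip_width': np.float64(1.001)}
top {'K': [[439.54, 0.0, 256.491], [0.0, 439.54, 200.418], [0.0, 0.0, 1.0]], 'origin': [0.315, 0.001, 1.285], 'rotation': [0.149, -0.161, -1.589]}
side {'K': [[480.496, 0.0, 251.784], [0.0, 480.496, 191.301], [0.0, 0.0, 1.0]], 'origin': [0.47, -0.852, 0.643], 'rotation': [0.986, -0.045, -0.091]}
```

View pics/top0.png

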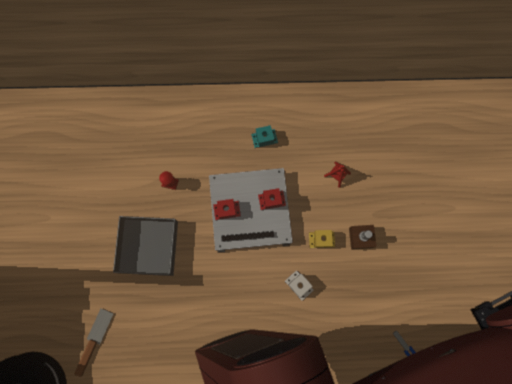

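View pics/side0.png

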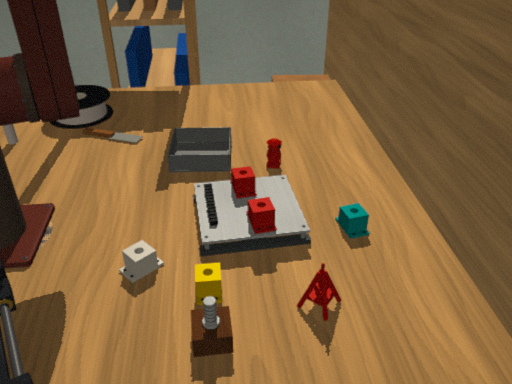

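Top view: the red holders on the plate are at (227,208) and (271,199), and the gauge in the stand is at (367,235). Red things that could be mistaken for them are the owl (167,180) and tower (339,174). The look-alikes are turquoise (265,135), yellow (321,239) and white (300,285). I choose the two red ones on the plate, and will check them in one close crop.

```bash
sed -i 's/R=np.array(c\["rotation"\])/R=cv2.Rodrigues(np.array(c["rotation"],float))[0]/' h.py
python3 - <<'E'
from h import *
c=calibration("top");i=cv2.imread("pics/top0.png")
r=i[150:260,200:390]
cv2.imwrite("pics/crop0.png",cv2.resize(r,None,fx=4,fy=4,interpolation=cv2.INTER_CUBIC))
print("top holders",[onz(c,*p,.084).round(3) for p in((227,208),(271,199))])
print("gauge",onz(c,367,235,.09).round(3),"stand",onz(c,362,237,.04).round(3))
print("bin",[onz(c,*p,.05).round(3) for p in((119,217),(176,219),(173,275),(115,272))])
print("plate",[onz(c,*p,.04).round(3) for p in((209,175),(286,170),(292,243),(216,249))])
print("yellow,white,owl,tower",[onz(c,*p,.04).round(3) for p in((321,239),(300,285),(167,180),(339,174))])
c=calibration("side")
print("side: holders",[onz(c,*p,.084).round(3) for p in((243,173),(261,205))],"gaugetop",onz(c,208,299,.095).round(3),onz(c,211,313,.04))
E
```

```text
top holders [array([0.535, 0.072, 0.084]), array([ 0.557, -0.051,  0.084])]
gauge [ 0.45 -0.31  0.09] stand [ 0.45  -0.308  0.04 ]
bin [array([0.522, 0.381, 0.05 ]), array([0.513, 0.219, 0.05 ]), array([0.356, 0.225, 0.05 ]), array([0.368, 0.386, 0.05 ])]
plate [array([0.642, 0.126, 0.04 ]), array([ 0.652, -0.1  ,  0.04 ]), array([ 0.438, -0.109,  0.04 ]), array([0.426, 0.107, 0.04 ])]
yellow,white,owl,tower [array([ 0.447, -0.191,  0.04 ]), array([ 0.32 , -0.126,  0.04 ]), array([0.63 , 0.248, 0.04 ]), array([ 0.636, -0.254,  0.04 ])]
side: holders [array([0.538, 0.066, 0.084]), array([ 0.564, -0.062,  0.084])] gaugetop [ 0.452 -0.32   0.095] [ 0.45419908 -0.2985604   0.04      ]
```

View pics/crop0.png

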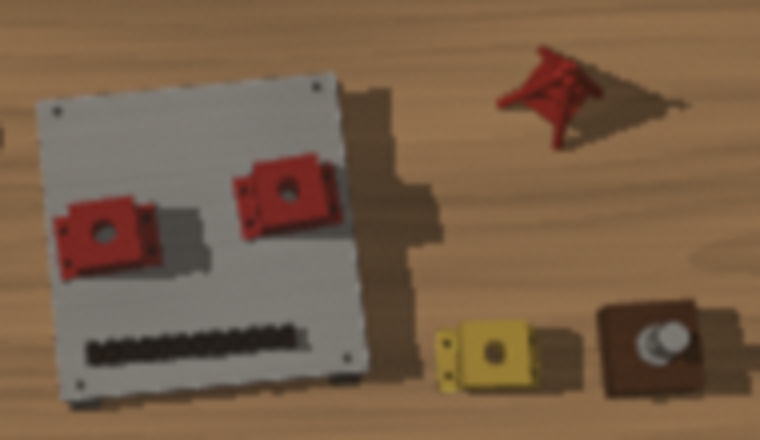

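Crop: two red holders on the plate, with bores at top-image px (226,208) and (272,197.5). The ears lie along ±y, with a yaw of about 5°. The gauge hangs in the brown stand, and the yellow holder is a look-alike. Moving above the gauge.

Request:
drive_tool --rows '[{"xyz":[0.105,0.143,-0.012],"turn":[0,0,0.0216],"grip":1},{"xyz":[0.105,0.143,-0.012],"turn":[0,0,0.0216],"grip":1},{"xyz":[0.105,0.143,-0.012],"turn":[0,0,0.0216],"grip":1},{"xyz":[0.105,0.143,-0.012],"turn":[0,0,0.0216],"grip":1},{"xyz":[0.105,0.143,-0.012],"turn":[0,0,0.0216],"grip":1},{"xyz":[0.105,0.143,-0.012],"turn":[0,0,0.0216],"grip":1},{"xyz":[0.105,0.143,-0.012],"turn":[0,0,0.0216],"grip":1},{"xyz":[0.105,0.143,-0.012],"turn":[0,0,0.0216],"grip":1},{"xyz":[0.105,0.143,-0.012],"turn":[0,0,0.0216],"grip":1},{"xyz":[0,0,0],"turn":[0,0,0],"grip":1}]' --force 20

```text
time_s: 1.1
eef_pos: [0.4521, -0.3066, 0.2001]
tcp_rot: [-2.118, -2.318, -0.002]
force: [0.1, -1.2, -0.2]
grip_width: 0.999
gripper_force: 0.0
```

```bash
cat >> h.py <<'E'
def st():
    s=observe();R=cv2.Rodrigues(np.array(s["tcp_rot"]))[0]
    print("t",round(float(s["time_s"]),2),"p",s["eef_pos"].round(4),"y",R[:,1].round(3),"z",R[:,2].round(3),"F",s["force"].round(1),"g",round(float(s["grip_width"]),3),round(float(s["gripper_force"]),1));return s
E
python3 - <<'E'
from h import *
st();c,i=snap("wrist","pics/w1.png");print(c["origin"],c["rotation"])
np.save("w1.npy",[c["origin"],c["rotation"]])
print(pix(c,[.45,-.309,.09]),pix(c,[.45,-.309,.04]))
E
```

```text
t 1.1 p [ 0.4521 -0.3066  0.2001] y [ 0.996  0.09  -0.   ] z [-0.     0.002 -1.   ] F [ 0.1 -1.2 -0.2] g 0.999 0.0
[ 0.44652254 -0.23903665  0.36251998] [-0.24467825 -0.01122605  0.08884924]
[253.30441194 193.57048037] [253.74983011 181.98163205]
```

View pics/w1.png

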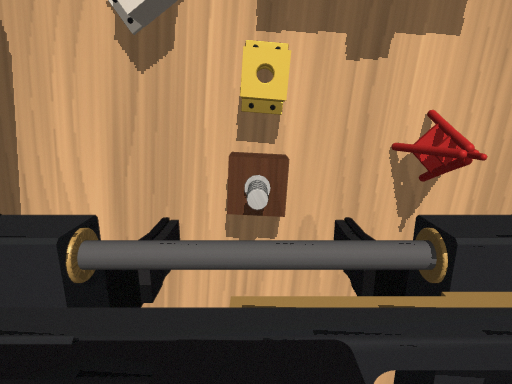

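Wrist view: gauge handle top at about (257,200), collar at about (258,186), stand square x 229–288.

```bash
python3 - <<'E'
from h import *
o,r=np.load("w1.npy");c=calibration("wrist");c["origin"],c["rotation"]=o,r
i=cv2.imread("pics/w1.png")[170:225,235:285].astype(int)
m=((i.max(2)-i.min(2)<30)&(i.max(2)>130)).astype(np.uint8)
for row in m[::2]: print(''.join('#' if v else '.' for v in row))
print(onz(c,257,200,.09),onz(c,258,186,.045))
E
```

```text
..................................................
..................................................
..................................................
.................############.....................
..............#################...................
............########..#.#########.................
...........#####..#.......##.#####................
..........####...#....##..##..#####...............
..........###....#....##...#...####...............
..........###........####..#....###...............
..........###....############....##...............
...............###############...##...............
.............###################.#................
.............####################.................
............#####################.................
............#####################.................
.............###################..................
..............##################..................
...............###############....................
..................#########.......................
..................................................
..................................................
..................................................
..................................................
..................................................
..................................................
..................................................
..................................................
[ 0.45391759 -0.31478293  0.09      ] [ 0.45481344 -0.31185419  0.045     ]
```

Request:
drive_tool --rows '[{"xyz":[0.01,-0.035,0],"turn":[0,0,0],"grip":0.6},{"xyz":[0,0,-0.2],"turn":[0,0,0],"grip":0.6},{"xyz":[0,0,-0.2],"turn":[0,0,0],"grip":0.6},{"xyz":[0,0,-0.2],"turn":[0,0,0],"grip":0.6},{"xyz":[0,0,-0.15],"turn":[0,0,0],"grip":0.6},{"xyz":[0,0,0],"turn":[0,0,0],"grip":0.1},{"xyz":[0,0,0],"turn":[0,0,0],"grip":0.1},{"xyz":[0,0,0],"turn":[0,0,0],"grip":0.1},{"xyz":[0,0,0],"turn":[0,0,0],"grip":0.1}]' --force 25

```text
time_s: 2.05
eef_pos: [0.4538, -0.3189, 0.0534]
tcp_rot: [2.126, 2.307, -0.0]
force: [0.3, -0.2, 0.3]
grip_width: 0.324
gripper_force: 0.0
```

Request:
drive_tool --rows '[{"xyz":[0,0.025,-0.01],"turn":[0,0,0],"grip":0.32},{"xyz":[0,0,0],"turn":[0,0,0],"grip":0.1},{"xyz":[0,0,0],"turn":[0,0,0],"grip":0.1},{"xyz":[0,0,0],"turn":[0,0,0],"grip":0.1}]'

```text
time_s: 2.45
eef_pos: [0.4528, -0.312, 0.0494]
tcp_rot: [2.127, 2.311, 0.0]
force: [-0.1, 2.1, 3.0]
grip_width: 0.223
gripper_force: 25.0
```

Request:
drive_tool --rows '[{"xyz":[0,0,0.2],"turn":[0,0,0],"grip":0.1},{"xyz":[0,0,0.2],"turn":[0,0,0],"grip":0.1},{"xyz":[0,0,0.2],"turn":[0,0,0],"grip":0.1},{"xyz":[0.104,0.182,0],"turn":[0,0,0],"grip":0.1},{"xyz":[0.104,0.182,0],"turn":[0,0,0],"grip":0.1},{"xyz":[0.104,0.182,0],"turn":[0,0,0],"grip":0.1},{"xyz":[0.104,0.182,0],"turn":[0,0,0],"grip":0.1},{"xyz":[0.104,0.182,0],"turn":[0,0,0],"grip":0.1},{"xyz":[0,0,0],"turn":[0,0,0],"grip":0.1},{"xyz":[0,0,0],"turn":[0,0,0],"grip":0.1}]'

```text
time_s: 3.45
eef_pos: [0.5566, -0.1294, 0.1685]
tcp_rot: [-2.125, -2.313, 0.001]
force: [-0.8, -0.7, -1.3]
grip_width: 0.222
gripper_force: 25.0
```

```bash
python3 - <<'E'
from h import *
s=st();c,i=snap("wrist","pics/w2.png");st()
np.save("w2.npy",[c["origin"],c["rotation"]])
R=cv2.Rodrigues(np.array(s["tcp_rot"]))[0];Rc=cv2.Rodrigues(np.array(c["rotation"]))[0]
print("cam in tcp",R.T@(c["origin"]-s["eef_pos"]),c["origin"])
print(pix(c,[.557,-.051,.084]),pix(c,[.535,.072,.084]))
E
```

```text
t 3.45 p [ 0.5566 -0.1294  0.1685] y [ 0.996  0.085 -0.001] z [-0.001 -0.    -1.   ] F [-0.8 -0.7 -1.3] g 0.222 25.0
t 3.5 p [ 0.5562 -0.1303  0.1685] y [ 0.997  0.083 -0.001] z [-0.001 -0.    -1.   ] F [ 0.2  0.1 -1. ] g 0.221 25.0
cam in tcp [ 0.06813711  0.00043842 -0.16229339] [ 0.55136155 -0.06140272  0.33080855]
[265.02562922 100.70844117] [249.14108265 -92.3112114 ]
```

View pics/w2.png

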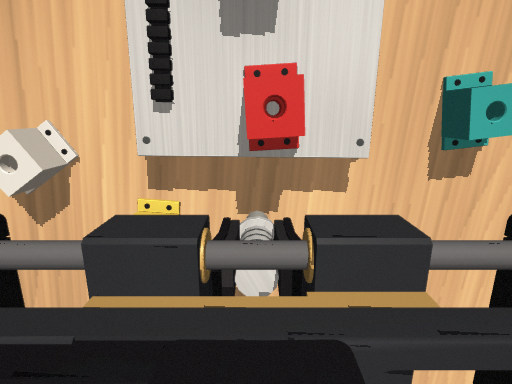

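Wrist view: right holder's bore mouth at about (273,106). The gauge pin and collar are visible at about (257,213–240). The holder's yaw is a few degrees.

```bash
cat >> h.py <<'E'
def bore(i,c,guess,z=.084):
    "hole centre + block edges in a wrist picture, near pixel guess"
    hsv=cv2.cvtColor(i,cv2.COLOR_BGR2HSV); b,g,r=[i[...,k].astype(int) for k in range(3)]
    m=((r>150)&(g<70)).astype(np.uint8); 
    n,l,s,ce=cv2.connectedComponentsWithStats(m)
    k=l[guess[1]-30:guess[1]+30,guess[0]-30:guess[0]+30]; k=np.bincount(k[k>0]).argmax()
    cs,h=cv2.findContours((l==k).astype(np.uint8),cv2.RETR_CCOMP,cv2.CHAIN_APPROX_NONE)
    ho=[q for q,hh in zip(cs,h[0]) if hh[3]>=0]; q=max(ho,key=cv2.contourArea)
    e=cv2.fitEllipse(q); out=max(cs,key=cv2.contourArea)
    p=onz(c,*e[0],z); rect=cv2.minAreaRect(out)
    print("ellipse",np.round(e[0],1),np.round(e[1],1),"->",p.round(4),"rect",rect); return p
E
python3 - <<'E'
from h import *
o,r=np.load("w2.npy");c=calibration("wrist");c["origin"],c["rotation"]=o,r
i=cv2.imread("pics/w2.png"); p=bore(i,c,(273,106))
j=i[200:246,225:290].astype(int)
m=((j.max(2)-j.min(2)<25)&(j.max(2)>90))
for row in m[::2]: print(''.join('#' if v else '.' for v in row))
t=np.array([.5562,-.1303,0])
print("expected tip/collar/at TCP xy",pix(c,t+[0,0,.1245]),pix(c,t+[0,0,.1585]),pix(c,t+[0,0,.1635]))
E
```

```text
ellipse [274.5 106. ] [23.5 24.4] -> [ 0.5647 -0.0543  0.084 ] rect ((273.95538330078125, 100.69691467285156), (73.16495513916016, 59.07556915283203), 86.8201675415039)
.................................................................
.................................................................
.................................................................
.................................................................
.................................................................
.................................................................
...........................###########...........................
........................################.........................
.......................###################.......................
......................#####################......................
...................###########################...................
................###############################..................
...............##################################................
...............##################################................
..............###################################................
...............#########..############..#########................
...............###########################.######................
...............############...###....############................
...............##.####.##################.#####.#................
...............####.########################.###.................
...................######.....#.......#######....................
#################################################################
################################.#######.######.#################
expected tip/collar/at TCP xy [255.15706108 214.84762155] [254.89972594 232.92832795] [254.85389394 236.14854514]
```

```bash
python3 - <<'E'
from h import *
i=cv2.imread("pics/w2.png")
a=cv2.resize(i[60:160,230:320],None,fx=5,fy=5,interpolation=cv2.INTER_CUBIC)
b=cv2.resize(i[195:295,215:305],None,fx=5,fy=5,interpolation=cv2.INTER_CUBIC)
cv2.imwrite("pics/crop2.png",cv2.resize(np.hstack([a[:,:400],b[:,:400]]),(800,500)))
E
```

```text
(no output)
```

View pics/crop2.png

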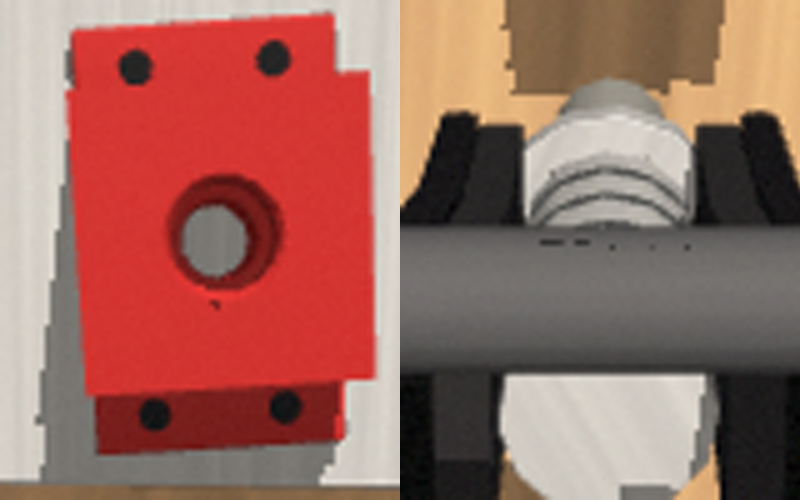

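Crop: in the right holder's bore (mouth centre px (274.5,106)) I see a small grey disc of roughly 12 mm, so this looks like the tight one. The gauge hangs between the fingers, with its pin front edge at row ≈211. Next: gauge offset from the tool axis.

```bash
python3 - <<'E'
from h import *
o,r=np.load("w2.npy");c=calibration("wrist");c["origin"],c["rotation"]=o,r
print(c["K"])
print("pin front edge (tip+2mm)",onz(c,257.5,211,.1265),"collar front (low edge)",onz(c,257,219.5,.1585), "handle top back edge",onz(c,257,293,.2085))
i=cv2.imread("pics/w2.png")
print(i[200:300:2,257].tolist())
c2,s=snap("side","pics/s2.png")
for z in(.2085,.1635,.1585,.1245): print(z,pix(c2,[.5562,-.1303,z]),pix(c2,[.5562,-.1353,z]))
cv2.imwrite("pics/s2c.png",cv2.resize(s[120:240,190:330],None,fx=5,fy=5,interpolation=cv2.INTER_CUBIC))
E
```

```text
[[307.3296261    0.         256.4255402 ]
 [  0.         307.3296261  191.55616272]
 [  0.           0.           1.        ]]
pin front edge (tip+2mm) [ 0.55754423 -0.1266845   0.1265    ] collar front (low edge) [ 0.55673136 -0.12173848  0.1585    ] handle top back edge [ 0.55812682 -0.13884875  0.2085    ]
[[73, 105, 137], [74, 106, 137], [76, 107, 138], [74, 106, 137], [74, 104, 136], [87, 115, 141], [139, 150, 156], [137, 149, 153], [155, 164, 170], [212, 220, 223], [200, 210, 214], [200, 208, 213], [201, 211, 215], [171, 178, 182], [119, 126, 127], [164, 171, 176], [170, 178, 181], [101, 106, 106], [169, 176, 181], [168, 175, 180], [75, 76, 78], [93, 93, 96], [57, 59, 58], [106, 110, 112], [108, 110, 114], [111, 115, 117], [111, 114, 118], [109, 111, 115], [107, 110, 112], [102, 104, 106], [96, 95, 100], [92, 94, 94], [82, 85, 86], [72, 71, 74], [52, 53, 53], [193, 200, 207], [198, 206, 213], [199, 208, 214], [201, 210, 215], [199, 208, 213], [196, 206, 211], [200, 208, 215], [200, 210, 214], [199, 208, 213], [194, 203, 208], [192, 201, 206], [194, 203, 209], [195, 203, 209], [114, 159, 189], [78, 140, 180]]
0.2085 [261.7003088  169.55763509] [262.02672467 171.01653004]
0.1635 [261.50017183 190.89122701] [261.81627893 192.41054457]
0.1585 [261.47863653 193.18678074] [261.79363791 194.71224148]
0.1245 [261.33572732 208.42018182] [261.6434084  209.98464472]
```

View pics/s2c.png

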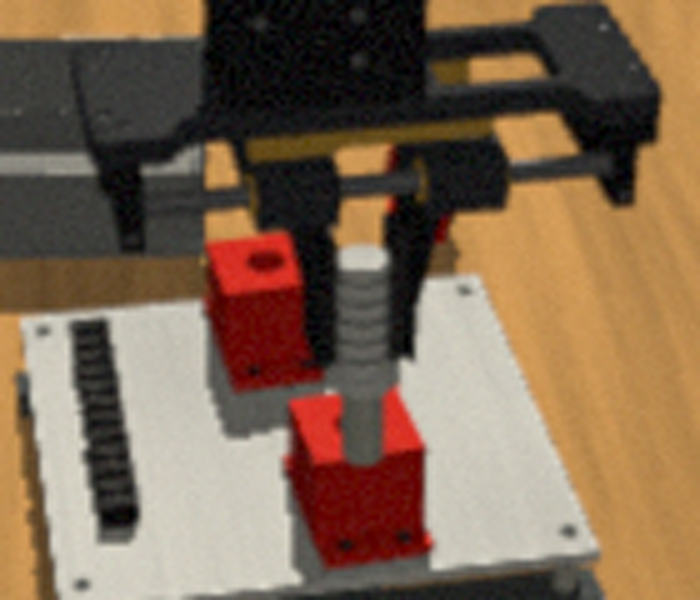

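Side view: the gauge is upright enough, with its handle top at px (262.6,171) and tip at (262.4,211). Both cameras put the gauge axis about 5 mm to −y and 1.3 mm to +x of the TCP. The shift to the bore is (+7.2, +80.7) mm, then down to just above the mouth.

Request:
drive_tool --rows '[{"xyz":[0.036,0.134,0],"turn":[0,0,0],"grip":0.1},{"xyz":[0,0.135,0],"turn":[0,0,0],"grip":0.1},{"xyz":[0,0.135,0],"turn":[0,0,0],"grip":0.1},{"xyz":[0,0,-0.1],"turn":[0,0,0],"grip":0.1},{"xyz":[0,0,-0.07],"turn":[0,0,0],"grip":0.1},{"xyz":[0,0,0],"turn":[0,0,0],"grip":0.1},{"xyz":[0,0,0],"turn":[0,0,0],"grip":0.1}]'

```text
time_s: 4.25
eef_pos: [0.5632, -0.0506, 0.1345]
tcp_rot: [-2.129, -2.308, 0.001]
force: [0.8, 0.1, -0.8]
grip_width: 0.226
gripper_force: 25.0
```

```bash
python3 - <<'E'
from h import *
s=st();c2,s=snap("side","pics/s3.png");c,i=snap("wrist","pics/w3.png");st()
a=cv2.resize(s[165:235,230:300],(480,480),interpolation=cv2.INTER_CUBIC)
b=cv2.resize(i[160:260,195:320],(320,256),interpolation=cv2.INTER_CUBIC)
o=np.zeros((480,800,3),np.uint8);o[:,:480]=a;o[:256,480:]=b
cv2.imwrite("pics/c3.png",o)
E
```

```text
t 4.25 p [ 0.5632 -0.0506  0.1345] y [ 0.997  0.081 -0.001] z [-0.001  0.    -1.   ] F [ 0.8  0.1 -0.8] g 0.226 25.0
t 4.35 p [ 0.5642 -0.0504  0.1357] y [0.997 0.081 0.001] z [ 0.001 -0.    -1.   ] F [-0.4 -0.4 -0.9] g 0.22 25.0
```

View pics/c3.png

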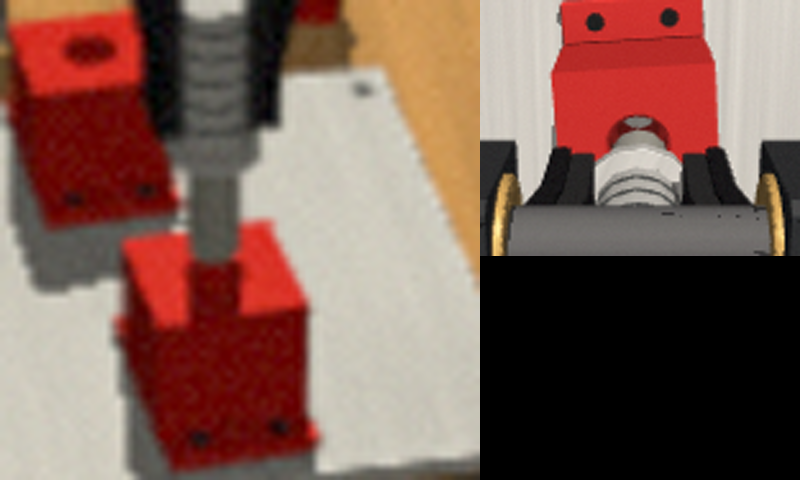

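Crop: the pin is laterally over the bore (side px column ≈261, wrist column 638/638). The wrist view suggests it is 1–1.5 mm too far −y. Shifting +1 mm and lowering gently.

Request:
drive_tool --rows '[{"xyz":[0,0.005,-0.02],"turn":[0,0,0],"grip":0.1},{"xyz":[0,0,-0.01],"turn":[0,0,0],"grip":0.1},{"xyz":[0,0,-0.005],"turn":[0,0,0],"grip":0.1},{"xyz":[0,0,-0.005],"turn":[0,0,0],"grip":0.1},{"xyz":[0,0,0],"turn":[0,0,0],"grip":0.1}]'

```text
time_s: 4.85
eef_pos: [0.5638, -0.0485, 0.1271]
tcp_rot: [2.128, 2.311, -0.0]
force: [-0.1, -0.6, -0.5]
grip_width: 0.228
gripper_force: 25.0
```

Request:
drive_tool --rows '[{"xyz":[0,0,-0.005],"turn":[0,0,0],"grip":0.1},{"xyz":[0,0,-0.005],"turn":[0,0,0],"grip":0.1},{"xyz":[0,0,-0.005],"turn":[0,0,0],"grip":0.1},{"xyz":[0,0,0],"turn":[0,0,0],"grip":0.1}]'

```text
time_s: 5.25
eef_pos: [0.5643, -0.0489, 0.1251]
tcp_rot: [2.127, 2.31, 0.0]
force: [-2.8, -2.3, 7.6]
grip_width: 0.224
gripper_force: 25.0
```

Request:
drive_tool --rows '[{"xyz":[-0.004,-0.004,0.003],"turn":[0,0,0],"grip":0.1},{"xyz":[0,0,0],"turn":[0,0,0],"grip":0.1}]'

```text
time_s: 5.45
eef_pos: [0.5633, -0.0496, 0.1249]
tcp_rot: [2.127, 2.31, 0.0]
force: [0.8, -2.3, 0.3]
grip_width: 0.223
gripper_force: 25.0
```

Request:
drive_tool --rows '[{"xyz":[0,-0.002,-0.005],"turn":[0,0,0],"grip":0.1},{"xyz":[0,0,-0.005],"turn":[0,0,0],"grip":0.1},{"xyz":[0,0,0],"turn":[0,0,0],"grip":0.1}]'

```text
time_s: 5.75
eef_pos: [0.563, -0.0497, 0.1222]
tcp_rot: [2.128, 2.311, -0.0]
force: [1.0, -0.8, 0.4]
grip_width: 0.227
gripper_force: 25.0
```

Request:
drive_tool --rows '[{"xyz":[0,0,-0.01],"turn":[0,0,0],"grip":0.1},{"xyz":[0,0,-0.01],"turn":[0,0,0],"grip":0.1},{"xyz":[0,0,-0.005],"turn":[0,0,0],"grip":0.1},{"xyz":[0,0,0],"turn":[0,0,0],"grip":0.1}]'

```text
time_s: 6.15
eef_pos: [0.5629, -0.0496, 0.1173]
tcp_rot: [-2.128, -2.311, 0.0]
force: [0.7, -2.1, 0.7]
grip_width: 0.22
gripper_force: 25.0
```

Request:
drive_tool --rows '[{"xyz":[0,-0.003,-0.005],"turn":[0,0,0],"grip":0.1},{"xyz":[0,0,-0.005],"turn":[0,0,0],"grip":0.1},{"xyz":[0,0,-0.005],"turn":[0,0,0],"grip":0.1},{"xyz":[0,0,0],"turn":[0,0,0],"grip":0.1}]'

```text
time_s: 6.55
eef_pos: [0.5627, -0.05, 0.1142]
tcp_rot: [-2.128, -2.311, 0.0]
force: [0.2, -0.7, -1.5]
grip_width: 0.223
gripper_force: 25.0
```

Request:
drive_tool --rows '[{"xyz":[0,0,-0.005],"turn":[0,0,0],"grip":0.1},{"xyz":[0,0,-0.005],"turn":[0,0,0],"grip":0.1},{"xyz":[0,0,0],"turn":[0,0,0],"grip":0.1}]'

```text
time_s: 6.85
eef_pos: [0.5628, -0.0501, 0.1122]
tcp_rot: [-2.128, -2.311, 0.0]
force: [0.7, 0.0, -1.0]
grip_width: 0.219
gripper_force: 25.0
```

Request:
drive_tool --rows '[{"xyz":[0,0,-0.005],"turn":[0,0,0],"grip":0.1},{"xyz":[0,0,-0.005],"turn":[0,0,0],"grip":0.1},{"xyz":[0,0,0],"turn":[0,0,0],"grip":0.1}]'

```text
time_s: 7.15
eef_pos: [0.5631, -0.0502, 0.1111]
tcp_rot: [2.128, 2.311, 0.0]
force: [-1.4, 0.7, 4.9]
grip_width: 0.223
gripper_force: 25.0
```

Request:
drive_tool --rows '[{"xyz":[0,0,-0.003],"turn":[0,0,0],"grip":0.1},{"xyz":[0,0,0],"turn":[0,0,0],"grip":0.1},{"xyz":[0,0,0],"turn":[0,0,0],"grip":0.1}]'

```text
time_s: 7.45
eef_pos: [0.5631, -0.0503, 0.1106]
tcp_rot: [2.128, 2.311, 0.0]
force: [-3.1, 0.8, 6.1]
grip_width: 0.222
gripper_force: 25.0
```

A firm stop is felt at TCP z ≈0.111, about 16 mm deep, under roughly 7 N: the right holder is the tight one. Withdrawing and looking at the left holder.

Request:
drive_tool --rows '[{"xyz":[0,0,0.05],"turn":[0,0,0],"grip":0.1},{"xyz":[0,0,0.05],"turn":[0,0,0],"grip":0.1},{"xyz":[0,0,0.1],"turn":[0,0,0],"grip":0.1},{"xyz":[0,0,0.1],"turn":[0,0,0],"grip":0.1},{"xyz":[-0.13,0.2,0],"turn":[0,0,0],"grip":0.1},{"xyz":[0,0,0],"turn":[0,0,0],"grip":0.1},{"xyz":[0,0,0],"turn":[0,0,0],"grip":0.1}]'

```text
time_s: 8.15
eef_pos: [0.5368, -0.0096, 0.1705]
tcp_rot: [2.126, 2.312, 0.0]
force: [-0.0, 0.2, -1.4]
grip_width: 0.225
gripper_force: 25.0
```

```bash
python3 - <<'E'
from h import *
st();c,i=snap("wrist","pics/w4.png");s=st();np.save("w4.npy",[c["origin"],c["rotation"]])
u=pix(c,[.536,.069,.084]).astype(int);print(u);bore(i,c,u)
t=s["eef_pos"];print("gauge tip pix exp (old offset)",pix(c,t+[.0013,-.0048,-.044]))
m=i[195:235,225:290].astype(int);m=(m.max(2)-m.min(2)<25)&(m.max(2)>90)
for row in m[::2]: print(''.join('#' if v else '.' for v in row))
cv2.imwrite("pics/w4c.png",cv2.resize(i[max(0,u[1]-60):u[1]+60,u[0]-60:u[0]+60],None,fx=4,fy=4))
E
```

```text
t 8.15 p [ 0.5368 -0.0096  0.1705] y [0.996 0.084 0.001] z [ 0.001 -0.    -1.   ] F [-0.   0.2 -1.4] g 0.225 25.0
t 8.2 p [ 0.5372 -0.0102  0.1704] y [0.997 0.083 0.001] z [ 0.001 -0.    -1.   ] F [-0.   0.7 -1.5] g 0.219 25.0
[263 100]
ellipse [266.5  91.7] [23.6 25.8] -> [0.538  0.0755 0.084 ] rect ((265.96539306640625, 87.01243591308594), (73.02676391601562, 59.30954360961914), 88.66777801513672)
gauge tip pix exp (old offset) [257.42725751 221.0147133 ]
########################################################.........
#############################....................................
#############################....................................
#############################....................................
#############################....................................
#############################....................................
#############################....................................
#############################....................................
##################################...............................
#######################################..........................
#########################################........................
##.#######################################.......................
......######################################.....................
..............#################################..................
...............#################################.................
..............###################################................
...............##################################................
...............############...###....############................
...............#######.##########################................
...............############################.##.##................
```

View pics/w4c.png

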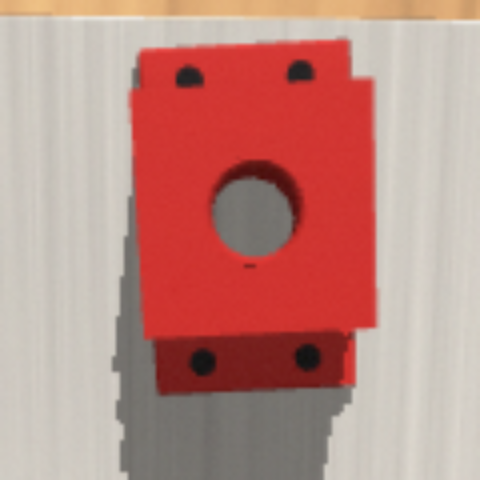

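Crop: the left holder's bore has a wide liner, with its mouth at px (266.5,91.7). I'm using the TCP–bore offset learned at the first holder.

Request:
drive_tool --rows '[{"xyz":[-0.004,0.15,0],"turn":[0,0,0],"grip":0.1},{"xyz":[0,0.15,0],"turn":[0,0,0],"grip":0.1},{"xyz":[0,0.149,0],"turn":[0,0,0],"grip":0.1},{"xyz":[0,0,-0.12],"turn":[0,0,0],"grip":0.1},{"xyz":[0,0,-0.08],"turn":[0,0,0],"grip":0.1},{"xyz":[0,0,0],"turn":[0,0,0],"grip":0.1},{"xyz":[0,0,-0.005],"turn":[0,0,0],"grip":0.1},{"xyz":[0,0,-0.005],"turn":[0,0,0],"grip":0.1},{"xyz":[0,0,-0.005],"turn":[0,0,0],"grip":0.1},{"xyz":[0,0,0],"turn":[0,0,0],"grip":0.1}]'

```text
time_s: 9.2
eef_pos: [0.5365, 0.0793, 0.1275]
tcp_rot: [2.128, 2.31, 0.001]
force: [0.1, 0.3, -0.8]
grip_width: 0.223
gripper_force: 25.0
```

Request:
drive_tool --rows '[{"xyz":[0,0,-0.005],"turn":[0,0,0],"grip":0.1},{"xyz":[0,0,-0.005],"turn":[0,0,0],"grip":0.1},{"xyz":[0,0,-0.005],"turn":[0,0,0],"grip":0.1},{"xyz":[0,0,0],"turn":[0,0,0],"grip":0.1}]'

```text
time_s: 9.6
eef_pos: [0.5363, 0.0796, 0.1239]
tcp_rot: [2.128, 2.311, 0.0]
force: [1.5, -0.5, -0.7]
grip_width: 0.226
gripper_force: 25.0
```

Request:
drive_tool --rows '[{"xyz":[0.003,0,-0.005],"turn":[0,0,0],"grip":0.1},{"xyz":[0,0,-0.005],"turn":[0,0,0],"grip":0.1},{"xyz":[0,0,-0.005],"turn":[0,0,0],"grip":0.1},{"xyz":[0,0,-0.005],"turn":[0,0,0],"grip":0.1},{"xyz":[0,0,0],"turn":[0,0,0],"grip":0.1}]'

```text
time_s: 10.1
eef_pos: [0.5366, 0.0796, 0.1197]
tcp_rot: [-2.128, -2.311, 0.0]
force: [-0.2, 0.0, -0.5]
grip_width: 0.222
gripper_force: 25.0
```

Request:
drive_tool --rows '[{"xyz":[0,0,-0.01],"turn":[0,0,0],"grip":0.1},{"xyz":[0,0,-0.01],"turn":[0,0,0],"grip":0.1},{"xyz":[0,0,-0.005],"turn":[0,0,0],"grip":0.1},{"xyz":[0,0,-0.005],"turn":[0,0,0],"grip":0.1},{"xyz":[0,0,-0.005],"turn":[0,0,0],"grip":0.1},{"xyz":[0,0,0],"turn":[0,0,0],"grip":0.1}]'

```text
time_s: 10.7
eef_pos: [0.5367, 0.0796, 0.1127]
tcp_rot: [-2.128, -2.311, 0.0]
force: [-0.9, 0.1, -0.0]
grip_width: 0.224
gripper_force: 25.0
```

Request:
drive_tool --rows '[{"xyz":[0,0,-0.005],"turn":[0,0,0],"grip":0.1},{"xyz":[0,0,-0.005],"turn":[0,0,0],"grip":0.1},{"xyz":[0,0,-0.005],"turn":[0,0,0],"grip":0.1},{"xyz":[0,0,-0.005],"turn":[0,0,0],"grip":0.1},{"xyz":[0,0,0],"turn":[0,0,0],"grip":0.1}]'

```text
time_s: 11.2
eef_pos: [0.5368, 0.0795, 0.1088]
tcp_rot: [2.128, 2.311, -0.0]
force: [-0.0, -0.8, -0.7]
grip_width: 0.221
gripper_force: 25.0
```

Past the liner with no resistance, so this one is good. Continuing towards home (TCP ≈0.093).

Request:
drive_tool --rows '[{"xyz":[0,0,-0.01],"turn":[0,0,0],"grip":0.1},{"xyz":[0,0,-0.01],"turn":[0,0,0],"grip":0.1},{"xyz":[0,0,-0.01],"turn":[0,0,0],"grip":0.1},{"xyz":[0,0,-0.01],"turn":[0,0,0],"grip":0.1},{"xyz":[0,0,-0.01],"turn":[0,0,0],"grip":0.1},{"xyz":[0,0,-0.01],"turn":[0,0,0],"grip":0.1},{"xyz":[0,0,0],"turn":[0,0,0],"grip":0.1}]'

```text
time_s: 11.9
eef_pos: [0.5366, 0.0796, 0.0966]
tcp_rot: [-2.128, -2.311, 0.0]
force: [0.6, -0.9, -1.1]
grip_width: 0.222
gripper_force: 25.0
```

Request:
drive_tool --rows '[{"xyz":[0,0,-0.005],"turn":[0,0,0],"grip":0.1},{"xyz":[0,0,-0.005],"turn":[0,0,0],"grip":0.1},{"xyz":[0,0,-0.005],"turn":[0,0,0],"grip":0.1},{"xyz":[0,0,0],"turn":[0,0,0],"grip":0.1}]'

```text
time_s: 12.3
eef_pos: [0.5368, 0.0796, 0.0939]
tcp_rot: [-2.128, -2.311, -0.0]
force: [0.2, -0.4, -0.3]
grip_width: 0.224
gripper_force: 25.0
```

Request:
drive_tool --rows '[{"xyz":[0,0,-0.005],"turn":[0,0,0],"grip":0.1},{"xyz":[0,0,-0.004],"turn":[0,0,0],"grip":0.1},{"xyz":[0,0,0],"turn":[0,0,0],"grip":0.1}]'

```text
time_s: 12.6
eef_pos: [0.5369, 0.0796, 0.093]
tcp_rot: [2.128, 2.311, -0.0]
force: [-2.6, -1.0, 7.5]
grip_width: 0.221
gripper_force: 25.0
```

Collar seated: 7.5 N at TCP z 0.093, exactly 18 mm below the tight stop. Holding briefly, then releasing and rising.

Request:
drive_tool --rows '[{"xyz":[0,0,0],"turn":[0,0,0],"grip":0.1},{"xyz":[0,0,0.002],"turn":[0,0,0],"grip":0.1},{"xyz":[0,0,0],"turn":[0,0,0],"grip":0.5},{"xyz":[0,0,0],"turn":[0,0,0],"grip":0.5},{"xyz":[0,0,0],"turn":[0,0,0],"grip":0.5},{"xyz":[0,0,0.05],"turn":[0,0,0],"grip":0.5},{"xyz":[0,0,0.15],"turn":[0,0,0],"grip":0.7},{"xyz":[0,0,0.2],"turn":[0,0,0],"grip":1},{"xyz":[0,0,0],"turn":[0,0,0],"grip":1}]'

```text
time_s: 13.5
eef_pos: [0.5408, 0.0797, 0.1795]
tcp_rot: [2.123, 2.305, 0.012]
force: [0.9, 0.4, 0.6]
grip_width: 0.687
gripper_force: 0.0
```

```bash
python3 - <<'E'
from h import *
st();c,i=snap("side","pics/s5.png")
cv2.imwrite("pics/s5c.png",cv2.resize(i[120:250,185:315],None,fx=4,fy=4,interpolation=cv2.INTER_CUBIC))
E
```

```text
t 13.5 p [0.5408 0.0797 0.1795] y [0.997 0.082 0.011] z [ 0.011  0.    -1.   ] F [0.9 0.4 0.6] g 0.687 0.0
```

View pics/s5c.png

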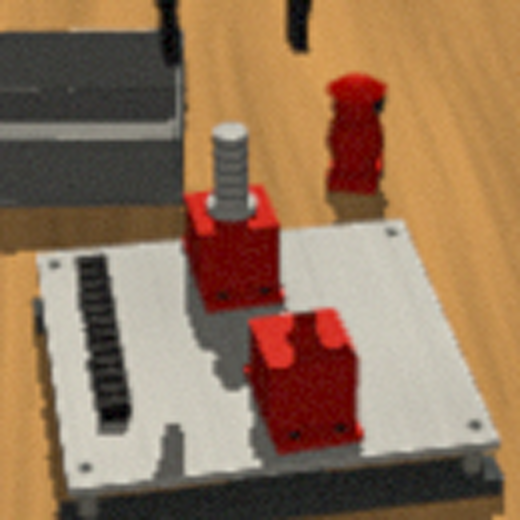

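Side crop: the gauge is upright with its collar on the left holder (crop (232,205)), and the tight holder stands at (305,375). Now fetching the tight one.

Request:
drive_tool --rows '[{"xyz":[0.046,-0.223,0],"turn":[0,0,0.002],"grip":1},{"xyz":[0.046,-0.223,0],"turn":[0,0,0.002],"grip":1},{"xyz":[0.046,-0.223,0],"turn":[0,0,0.002],"grip":1},{"xyz":[0,0,-0.15],"turn":[0,0,0],"grip":1},{"xyz":[0,0,0],"turn":[0,0,0],"grip":1},{"xyz":[0,0,0],"turn":[0,0,0],"grip":1}]'

```text
time_s: 14.15
eef_pos: [0.5629, -0.0536, 0.1412]
tcp_rot: [-2.082, -2.348, 0.002]
force: [-0.7, 1.0, 1.0]
grip_width: 0.999
gripper_force: 0.0
```

Request:
drive_tool --rows '[{"xyz":[0.005,0,-0.15],"turn":[0,0,0],"grip":1},{"xyz":[0,0,-0.15],"turn":[0,0,0],"grip":1},{"xyz":[0,0,-0.14],"turn":[0,0,0],"grip":1},{"xyz":[0,0,0],"turn":[0,0,0],"grip":0.4},{"xyz":[0,0,0],"turn":[0,0,0],"grip":0.4},{"xyz":[0,0,0],"turn":[0,0,0],"grip":0.4},{"xyz":[0,0,0],"turn":[0,0,0],"grip":0.4},{"xyz":[0,0,0],"turn":[0,0,0],"grip":0.4},{"xyz":[0,0,0],"turn":[0,0,0],"grip":0.4}]' --force 25

```text
time_s: 15.05
eef_pos: [0.5654, -0.0543, 0.0554]
tcp_rot: [2.084, 2.351, -0.0]
force: [-3.4, -0.4, 3.3]
grip_width: 0.543
gripper_force: 1.2
```

Request:
drive_tool --rows '[{"xyz":[0,0,0],"turn":[0,0,0],"grip":0.4},{"xyz":[0,0,0],"turn":[0,0,0],"grip":0.4},{"xyz":[0,0,0.1],"turn":[0,0,0],"grip":0.4},{"xyz":[0,0,0.2],"turn":[0,0,0],"grip":0.4},{"xyz":[0,0,0.2],"turn":[0,0,0],"grip":0.4},{"xyz":[0,0,0.15],"turn":[0,0,0],"grip":0.4},{"xyz":[0,0,0],"turn":[0,0,0],"grip":0.4}]'

```text
time_s: 15.75
eef_pos: [0.5687, -0.0549, 0.1899]
tcp_rot: [2.079, 2.344, 0.007]
force: [0.7, 0.4, -1.7]
grip_width: 0.529
gripper_force: 25.0
```

Request:
drive_tool --rows '[{"xyz":[-0.07,0.199,0],"turn":[0,0,0],"grip":0.4},{"xyz":[-0.07,0.199,0],"turn":[0,0,0],"grip":0.4},{"xyz":[-0.07,0.199,0],"turn":[0,0,0],"grip":0.4},{"xyz":[-0.07,0.199,0],"turn":[0,0,0],"grip":0.4},{"xyz":[-0.07,0.199,0],"turn":[0,0,0],"grip":0.4},{"xyz":[-0.07,0.199,0],"turn":[0,0,0],"grip":0.4},{"xyz":[-0.07,0.199,0],"turn":[0,0,0],"grip":0.4},{"xyz":[-0.07,0.199,0],"turn":[0,0,0],"grip":0.4},{"xyz":[-0.07,0.199,0],"turn":[0,0,0],"grip":0.4},{"xyz":[0,0,0],"turn":[0,0,0],"grip":0.4}]'

```text
time_s: 16.75
eef_pos: [0.4366, 0.3078, 0.1828]
tcp_rot: [-2.076, -2.354, 0.001]
force: [0.2, -1.0, -1.9]
grip_width: 0.527
gripper_force: 25.0
```

Request:
drive_tool --rows '[{"xyz":[0.015,-0.02,-0.2],"turn":[0,0,0],"grip":0.4},{"xyz":[0,0,-0.2],"turn":[0,0,0],"grip":0.4},{"xyz":[0,0,-0.2],"turn":[0,0,0],"grip":0.4},{"xyz":[0,0,-0.13],"turn":[0,0,0],"grip":0.4},{"xyz":[0,0,-0.04],"turn":[0,0,0],"grip":0.4},{"xyz":[0,0,0],"turn":[0,0,0],"grip":0.4}]'

```text
time_s: 17.35
eef_pos: [0.441, 0.2988, 0.0286]
tcp_rot: [-2.084, -2.349, 0.006]
force: [-0.4, -0.0, -1.2]
grip_width: 0.525
gripper_force: 25.0
```

Request:
drive_tool --rows '[{"xyz":[0,0,-0.02],"turn":[0,0,0],"grip":0.4},{"xyz":[0,0,0],"turn":[0,0,0],"grip":0.4},{"xyz":[0,0,0],"turn":[0,0,0],"grip":0.7},{"xyz":[0,0,0],"turn":[0,0,0],"grip":0.7},{"xyz":[0,0,0],"turn":[0,0,0],"grip":0.7},{"xyz":[0,0,0.15],"turn":[0,0,0],"grip":0.7},{"xyz":[0,0,0.2],"turn":[0,0,0],"grip":0.7},{"xyz":[0,0,0.2],"turn":[0,0,0],"grip":0.7},{"xyz":[0,0,0.2],"turn":[0,0,0],"grip":0.7},{"xyz":[-0.2,-0.1,0],"turn":[0,0,0],"grip":0.7}]'

```text
time_s: 18.35
eef_pos: [0.4096, 0.2831, 0.1851]
tcp_rot: [2.08, 2.345, 0.024]
force: [0.9, -0.1, 1.8]
grip_width: 0.7
gripper_force: 0.0
```

```bash
python3 - <<'E'
from h import *
st()
for n in("side","top"):
    c,i=snap(n,f"pics/{n}9.png"); b,g,r=[i[...,k].astype(int) for k in range(3)]
    m=((r>100)&(g<50)&(b<60)).astype(np.uint8)
    _,_,s,ce=cv2.connectedComponentsWithStats(m)
    print(n,[(s[k].tolist(),onz(c,*ce[k],.048 if n=="top" else .03)[:2].round(3)) for k in range(1,len(s)) if s[k,4]>40])
E
```

```text
t 18.35 p [0.4096 0.2831 0.1851] y [0.993 0.119 0.016] z [ 0.015  0.007 -1.   ] F [ 0.9 -0.1  1.8] g 0.7 0.0
side [([192, 137, 19, 11, 158], array([0.443, 0.327])), ([268, 139, 13, 11, 89], array([0.641, 0.303])), ([247, 167, 8, 12, 42], array([0.561, 0.148])), ([231, 169, 9, 11, 53], array([0.524, 0.152])), ([322, 271, 11, 37, 123], array([ 0.658, -0.256])), ([307, 287, 10, 15, 82], array([ 0.631, -0.264]))]
top [([325, 163, 19, 24, 138], array([ 0.64 , -0.247])), ([161, 172, 9, 15, 96], array([0.633, 0.251])), ([214, 202, 21, 17, 117], array([0.531, 0.091])), ([147, 236, 9, 17, 103], array([0.442, 0.288]))]
```

Request:
drive_tool --rows '[{"xyz":[0,0,0.1],"turn":[0,0,0],"grip":0.7},{"xyz":[0,0,0],"turn":[0,0,0],"grip":0.7},{"xyz":[0,0,0],"turn":[0,0,0],"grip":0.7},{"xyz":[0,0,0],"turn":[0,0,0],"grip":0.7}]'

```text
time_s: 18.85
eef_pos: [0.4022, 0.2799, 0.1957]
tcp_rot: [-2.084, -2.35, 0.002]
force: [0.3, -0.7, 0.1]
grip_width: 0.7
gripper_force: 0.0
```

```bash
python3 -c "
from h import *
st();print(close_job())"
```

```text
t 18.85 p [0.4022 0.2799 0.1957] y [ 0.993  0.12  -0.001] z [-0.001 -0.    -1.   ] F [ 0.3 -0.7  0.1] g 0.7 0.0
the job is handed in; nothing more can be done
None
```

I handed the job in at 18.9 s; no verdict was returned. The right-hand holder proved tight under a light push (about 7 N) and is now in the scrap bin, and the gauge sits fully home in the left-hand one, still on the bed.

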